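Take the left-hand nut off a buffing spindle

TASK

One of the two upright buffing spindles has a left-hand thread: its brass hexagon nut carries an engraved groove and a clockwise arrow. Unscrew that nut clockwise, letting it climb freely so that its thread is never strained by pulling or pushing on it, lift it off once it is free, and put it down in the steel parts dish without dropping it. Leave the plain nut and everything else on the bench alone.

Things in the scene. Friction and masses are not known exactly. Their poses are not given: they have to be found in the camera images.
- marked_nut_center (a point): centre (half-way up, on the axis) of the loose brass hexagon nut with an engraved dark groove round its sides, 9 to 14 mm below its top, and a dark clockwise arrow on its top face. 46 mm across flats, 53 mm across corners, 34 mm high, 29 mm bore. z is up; +x points square out of one of the six flats (flats every 60 degrees). It stands screwed on left_stand; 0.2 to 0.33 kg
- left_stand_axis (a point): point on the vertical axis of the left-hand spindle, fixed to the bench, 75 mm above it, where the underside of the fully tightened nut would be. Below: sprung collar 44 mm across, rising up to 4 mm; grey buffing wheel 96 mm across, its top flange (48 mm across) 58 mm above the bench. The spindle's end is 31 mm above this point, 25 mm across over the thread
- right_stand_axis (a point): the same point of the other spindle, alike but with a right-hand thread, fixed to the bench
- plain_nut_center (a point): centre of the plain brass hexagon nut, same size, without groove or arrow, tightened firmly on the right-hand spindle; to be left alone
- dish: loose round pressed-steel parts dish, 175 mm across, rim 15 mm high, flat floor 2 mm above the bench and about 110 mm across; origin at the centre of its underside
- red_carton_2: red carton 66x100x30 mm at the back of the bench, bystander; origin under its centre
- clevis: rusty steel clevis 39x92x16 mm at the back left, bystander; origin under its centre
- screwdriver_1: screwdriver with orange handle, 201 mm long, at the back, bystander; origin under its centre
- lip_seal: black rubber-coated ring 78 mm across, 9 mm high, at the back right, bystander; origin under its centre
- marked_nut: the marked nut as a body; origin at the centre of its underside, axes as above. It climbs as it is turned clockwise from above (coarse thread, 2 mm of play), at first with the sprung collar pressing it up with 3 to 9 N. Free after 0.35 to 0.55 of a turn, which cannot be seen from outside: before that the thread stops a straight pull, after that it lifts off without resistance
- plain_nut: the plain nut as a body; origin at the centre of its underside
- left_stand: the left-hand spindle with its foot and collar as a body; origin on the bench at the foot's centre. Its thread is spoiled by loads over about 30 N
There are look-alikes about, which are no part of the job. Of the things shaped like the marked_nut, the brass one is meant.

How it is judged:
By the outcome, as a careful person would: the job done as asked, in the order asked, and still so for the second after the job is handed in, with the robot touching nothing.
It also fails if it takes over 72 s, if anything falls off the work surface, if the arm or the gripper's body presses on something with over 40 N, if the wrist force passes 120 N, or if a joint passes its speed limit or range.

ROBOT

A 7-joint arm with a two-finger parallel gripper is mounted at the origin on a cart in front of the work surface, level with it; the furniture and walls round the work are solid. World frame = base frame: x ahead of the robot, y to its left, z up, the work surface at z = 0. Lengths are in m, angles in rad, forces in N, time in s.
With the tool pointing down it reaches from about 0.375 to 0.925 m from the base axis. Payload 3.1 kg.
Tool frame: the origin (TCP) lies between the finger pads; the fingertips stand 19 mm ahead of it and the grasp point (between the pads) is the TCP; z points along the fingers, y is the line along which they close (so a half turn about z gives the same grasp; the last joint's range is limited). The gripper opens to 85 mm and grips with 20 to 120 N. Pads are 22 mm wide; open, the fingers measure 114 mm over their backs; the gripper's body (76 mm by 85 mm) begins 54 mm behind the grasp point. The pads swing forward as they close: fully open they stand 13 mm farther back than shut.
Start: joints at [1.18, 0.383, 0.044, 1.598, -0.018, 1.161, -0.05], TCP at [0.188, -0.622, 0.25] pointing down, gripper open.
Joint ranges: [-2.61, 2.61], [-0.41, 2.15], [-1.48, 1.57], [0, 2.5], [-1.57, 4.71], [0.05, 1.97], [-2.85, 2.85]. Speed limits (rad/s): [2.79, 2.79, 3.14, 3.14, 3.14, 3.14, 3.14].

INTERFACE

Orientations are given as a unit quaternion [x, y, z, w].
In Python, from bench import move_ptp, movel, move_j, move_gripper, pause, inverse_kinematics, read_camera, camera_params, MotionError, sign_off, look_for, tip_of, read_time_s, read_qpos, read_joint_vel, read_effort, read_eef_pos, read_tcp_rot, read_ft_force, read_ft_torque, read_finger_gap, read_grasp_force gives the robot as it stands. Calls block until the motion is done:
- move_ptp(position, orientation): joint-space move of the TCP to a pose.
- movel(position, orientation=None, speed=0.15): straight line of the TCP; orientation=None keeps the orientation; speed is the mean speed in m/s.
- move_j(angles): joint-space move.
- move_gripper(opening, effort=None): finger opening in m; effort is the grip in N (None keeps the last); returns when the fingers have stopped.
- pause(seconds).
- inverse_kinematics(position, orientation): joint angles nearest the present ones, or None.
- read_camera(name): name is "side" or "top" or "wrist"; returns the picture (420x560x3 uint8, red, green, blue); there is no depth.
- camera_params(name): a dict with "K" (3x3 intrinsics, pixels), "camera_from_world" (4x4, takes a point from world to camera coordinates). Camera axes: x right, y down, z forward; pixel columns grow to the right and rows downward; lengths in m; the calibration is good to about 2 mm. A picture is of the moment at which its call begins: read the wrist's pose just before it. camera_params takes no time and is no camera call; for the wrist camera it gives the pose at the moment of the call.
A pose or a line that the arm cannot do raises MotionError and nothing moves.
- sign_off(): hands the job in; it is judged then, once.
Trained networks look in the newest picture that a camera, given by its name, has taken for a name from the list of things; names that differ only in an ending like _2 or _b are one class to them, and where a whole thing is asked for, a point or a joint stands for the part that bears it (a point fixed in the world has none). Each returns a list of dicts, best first, with "confidence" (0 to 1); they miss things now and then, are a little off and sometimes report something else, mostly with a low value. They report only what shows in the picture. A call takes as long as a camera call. They do not tell look-alikes from the thing itself.
- look_for(camera, name): "at" ([column, row] in pixels, amid what is visible of it).
- tip_of(camera, name): "at" ([column, row] in pixels: a listed point, or the origin of a listed thing).
Readings, each from a call of its own:
- read_time_s(): time.
- read_qpos(): joint angles.
- read_joint_vel(): joint speeds.
- read_effort(): joint torques, N m.
- read_eef_pos(): TCP position.
- read_tcp_rot(): TCP orientation.
- read_ft_force(): force on the tool from outside, world axes, zero at the start.
- read_ft_torque(): the same for the moment, N m.
- read_finger_gap(): finger opening in m.
- read_grasp_force(): force on a finger pad.
Only numpy, scipy, OpenCV 4.12 (cv2) and the standard library are available. Lean on these libraries where they do the work, as an engineer would, in place of code of your own. Each camera call takes 0.05 s, during which the arm holds its last target. There are 200 camera calls.

## Working session

There is one attempt and no reset: what is moved stays moved. The work goes in short steps, each a Python script; the robot and the scene stay as the last script left them, time stands still between calls to the robot, and variables do not carry over. Pictures are saved under pics/ and viewed, at most 10 in all, crops included, and the job is handed in when it is done.

```bash
mkdir -p pics; ls
cat > h.py <<'E'
import numpy as np, cv2
from bench import *
from scipy.spatial.transform import Rotation as R
def snap(c,f=None):
    P=camera_params(c); im=read_camera(c)
    if f: cv2.imwrite('pics/'+f,im[:,:,::-1])
    return im,P
def tri(obs): # list of (P,[u,v])
    A=[]
    for P,uv in obs:
        M=P['K']@np.array(P['camera_from_world'])[:3]
        A+= [uv[0]*M[2]-M[0], uv[1]*M[2]-M[1]]
    A=np.array(A); A/=np.linalg.norm(A[:,:3],axis=1)[:,None]
    x=np.linalg.lstsq(A[:,:3],-A[:,3],rcond=None)[0]
    return x, np.abs(A[:,:3]@x+A[:,3]).max()
def onz(P,uv,z):
    T=np.array(P['camera_from_world']); d=T[:3,:3].T@np.linalg.solve(P['K'],[uv[0],uv[1],1]); o=-T[:3,:3].T@T[:3,3]
    return o+d*(z-o[2])/d[2]
def proj(P,X):
    T=np.array(P['camera_from_world']); p=P['K']@(T[:3,:3]@np.asarray(X).T+T[:3,3:4] if np.ndim(X)>1 else T[:3,:3]@X+T[:3,3]); return p[:2]/p[2]
E
python3 - <<'E'
from h import *
np.set_printoptions(precision=4,suppress=True)
a,Pa=snap('top','t0.png'); 
D={}
names=['marked_nut_center','marked_nut','left_stand_axis','right_stand_axis','plain_nut_center','dish']
for n in names: D[n,'top']=tip_of('top',n)
b,Pb=snap('side','s0.png')
for n in names: D[n,'side']=tip_of('side',n)
cv2.imwrite('pics/both0.png',cv2.resize(np.hstack([a,b])[:,:,::-1],(800,300)))
for k,v in D.items(): print(k,[(np.round(d['at'],1).tolist(),round(d['confidence'],2)) for d in v])
for P in(Pa,Pb): print(np.array(P['K']).tolist(),np.array(P['camera_from_world']))
print(read_time_s(),read_tcp_rot(),read_eef_pos())
E
```

```text
pics
('marked_nut_center', 'top') [([149.6, 225.7], 0.59), ([156.0, 282.0], 0.53)]
('marked_nut', 'top') [([151.5, 227.6], 0.76), ([157.2, 279.7], 0.75)]
('left_stand_axis', 'top') [([150.9, 230.0], 0.75)]
('right_stand_axis', 'top') [([250.3, 222.9], 0.65)]
('plain_nut_center', 'top') [([247.5, 222.5], 0.5)]
('dish', 'top') [([154.2, 226.7], 0.73), ([347.6, 241.5], 0.57)]
('marked_nut_center', 'side') [([353.7, 302.9], 0.97), ([296.9, 278.1], 0.91)]
('marked_nut', 'side') [([351.8, 310.5], 0.68), ([299.3, 284.0], 0.57)]
('left_stand_axis', 'side') []
('right_stand_axis', 'side') [([297.6, 229.2], 0.71), ([294.8, 229.9], 0.2)]
('plain_nut_center', 'side') [([293.6, 227.9], 0.6)]
('dish', 'side') [([309.8, 213.3], 0.91)]
[[524.8703587286076, 0.0, 278.9503046586867], [0.0, 524.8703587286076, 208.61627411827934], [0.0, 0.0, 1.0]] [[-0.0061 -0.9999  0.0114 -0.0467]
 [-0.9871  0.0042 -0.1602  0.5853]
 [ 0.1601 -0.0122 -0.987   1.2747]
 [ 0.      0.      0.      1.    ]]
[[500.021238230478, 0.0, 279.0072172639745], [0.0, 500.021238230478, 215.16920861352156], [0.0, 0.0, 1.0]] [[-0.9982 -0.0598  0.0054  0.5983]
 [-0.0348  0.5025 -0.8639  0.1199]
 [ 0.049  -0.8625 -0.5037  1.4647]
 [ 0.      0.      0.      1.    ]]
0.7 [0.9893 0.1459 0.     0.    ] [ 0.1876 -0.6224  0.2503]
```

Run:
```python
import cv2,numpy as np
a=cv2.imread('pics/t0.png');b=cv2.imread('pics/s0.png')
cv2.imwrite('pics/v1.png',np.hstack([cv2.resize(a[120:350,80:420],None,fx=1.2,fy=1.2),cv2.resize(b[120:350,180:500],None,fx=1.2,fy=1.2)]))
c=cv2.resize(a[190:310,100:230],(400,370),interpolation=cv2.INTER_CUBIC);d=cv2.resize(b[250:350,260:390],(400,308),interpolation=cv2.INTER_CUBIC)
d=cv2.copyMakeBorder(d,0,62,0,0,0)
cv2.imwrite('pics/v2.png',np.hstack([c,d]))
```

```text
(no output)
```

View pics/v1.png

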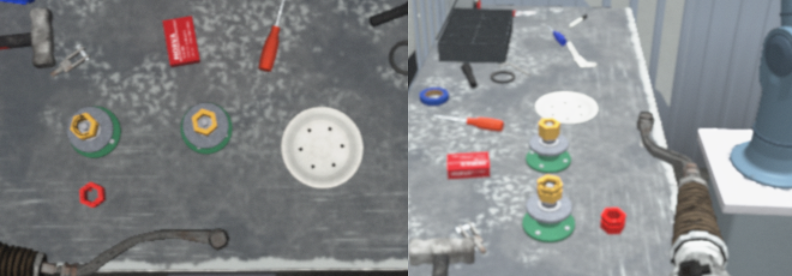

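View pics/v2.png

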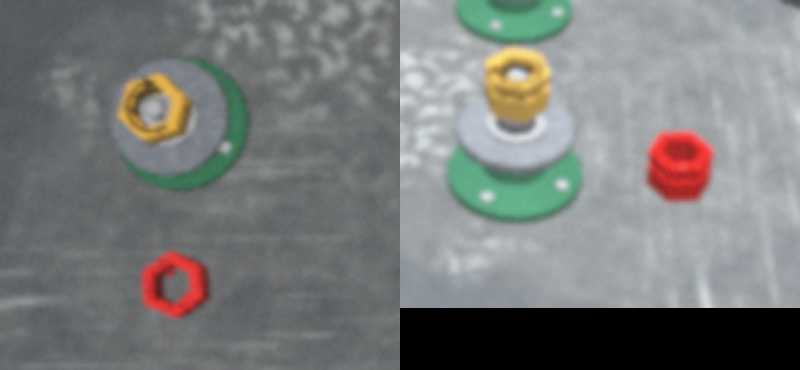

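The marked nut is the brass grooved one at top (150,226) / side (297,278). Other candidates:
- The red grooved one at top (157,281) / side (353,303) is loose on the bench and not brass, so it is a look-alike.
- The brass one at top (248,222) / side (295,228) has no groove, so it is the plain nut.

The crop confirms the groove on the left-hand nut. Next I triangulate and move over it.

```bash
cat >> h.py <<'E'
np.set_printoptions(precision=4,suppress=True)
def down(yaw): return (R.from_euler('z',yaw)*R.from_euler('x',np.pi)).as_quat()
def yawof(): 
    m=R.from_quat(read_tcp_rot()).as_matrix(); return np.arctan2(m[1,0],m[0,0])
E
python3 - <<'E'
from h import *
Pa=camera_params('top');Pb=camera_params('side')
nut,e=tri([(Pa,[149.6,225.7]),(Pb,[296.9,278.1])]); print('nut',nut,e)
print('plain',tri([(Pa,[247.5,222.5]),(Pb,[294.7,228])]))
print('dish',onz(Pa,[347.6,241.5],.0),onz(Pb,[309.8,213.3],0), tri([(Pa,[347.6,241.5]),(Pb,[309.8,213.3])]))
Pw=camera_params('wrist'); 
Tt=np.eye(4);Tt[:3,:3]=R.from_quat(read_tcp_rot()).as_matrix();Tt[:3,3]=read_eef_pos()
print('cam from tool',np.array(Pw['camera_from_world'])@Tt); print(np.array(Pw['K']))
for yaw in np.arange(-3,3.1,.5):
    q=inverse_kinematics(np.r_[nut[:2],.24],down(yaw)); print(round(yaw,2),None if q is None else np.array(q))
E
```

```text
nut [0.5389 0.2631 0.0925] 0.0015372753166537079
plain (array([0.549 , 0.027 , 0.0893]), np.float64(0.00448104842802588))
dish [ 0.5058 -0.2275  0.    ] [ 0.5089 -0.216   0.    ] (array([ 0.5076, -0.2287, -0.0075]), np.float64(0.001079525912188073))
cam from tool [[-0.0005  1.     -0.0003  0.0013]
 [-0.9612 -0.0006 -0.2759  0.032 ]
 [-0.2759  0.0002  0.9612  0.138 ]
 [ 0.      0.      0.      1.    ]]
[[300.3271   0.     273.4399]
 [  0.     300.3271 210.1728]
 [  0.       0.       1.    ]]
-3.0 [ 0.3627  0.5843 -1.1849  1.6925  0.5669  1.2584  0.7643]
-2.5 [ 0.3899  0.6218 -1.2412  1.6916  0.6127  1.2817  1.2321]
-2.0 [ 0.3899  0.6218 -1.2412  1.6916  0.6127  1.2817  1.7321]
-1.5 [ 0.3899  0.6218 -1.2412  1.6916  0.6127  1.2817  2.2321]
-1.0 [-1.3929  0.5332  1.1575  1.7713 -0.5252  1.1901 -2.6518]
-0.5 [-1.0944  0.3541  0.7035  1.7606 -0.252   1.1189 -2.3812]
0.0 [ 0.241   0.4752 -0.9769  1.697   0.4196  1.1962 -2.4129]
0.5 [ 0.178   0.4386 -0.8832  1.6995  0.3633  1.1772 -1.8716]
1.0 [ 0.253   0.4832 -0.9954  1.6965  0.4315  1.2005 -1.4215]
1.5 [ 0.2979  0.5177 -1.0681  1.6949  0.4801  1.2195 -0.9568]
2.0 [ 0.3239  0.5415 -1.1129  1.6939  0.5121  1.233  -0.4799]
2.5 [ 0.3503  0.5694 -1.161   1.693   0.5483  1.2495 -0.0057]
3.0 [ 0.364   0.5858 -1.1874  1.6925  0.5689  1.2593  0.4797]
```

Run:
```python
from h import *
import pickle
move_j([-0.55,.383,.044,1.598,-.018,1.161,-.05])
print(read_time_s(), read_eef_pos())
def go(yaw):
    p=np.array([.5389,.2631,.20]); q=inverse_kinematics(p,down(yaw)); print(np.array(q)); move_j(q)
y0=yawof(); S=[]; obs=[]
for i,y in enumerate([y0-.4,y0+2.4]):
    go(y); im,P=snap('wrist',f'w{i}.png')
    t=tip_of('wrist','marked_nut_center'); l=tip_of('wrist','left_stand_axis')
    print(read_time_s(),yawof(),read_eef_pos(),t,l); S.append((im,P))
    if t: obs.append((P,t[0]['at']))
if len(obs)==2: print(tri(obs))
pickle.dump(S,open('S.pkl','wb'))
cv2.imwrite('pics/v3.png',cv2.resize(np.hstack([S[0][0],S[1][0]])[:,:,::-1],(800,300)))
```

```text
4.15 [0.5854 0.2826 0.2502]
[-0.6072  0.3378  0.1015  1.7743 -0.0392  1.0315 -0.4415]
4.7583 1.6214673656929897 [0.541  0.264  0.2018] [{'at': [272.3, 219.3], 'confidence': 0.98}, {'at': [144.1, 189.6], 'confidence': 0.77}] [{'at': [271.8, 211.7], 'confidence': 0.85}]
[-0.2355  0.3628 -0.3486  1.7552  0.1404  1.0481  2.2163]
7.175 -1.862595554959704 [0.5389 0.2632 0.2   ] [{'at': [272.7, 214.4], 'confidence': 0.77}, {'at': [401.0, 148.2], 'confidence': 0.68}] [{'at': [270.3, 206.5], 'confidence': 0.74}]
(array([0.5371, 0.2616, 0.0998]), np.float64(0.00030424118836192005))
```

View pics/v3.png

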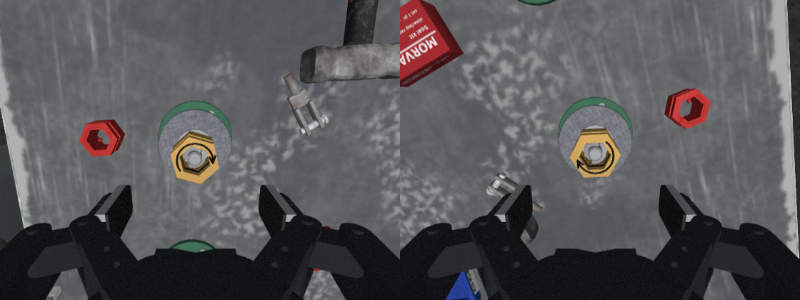

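Both wrist pictures show the brass nut with its clockwise arrow, at about (272,219) and (273,214) full-scale, and the red look-alike apart from it. Next I fit a hexagonal-prism silhouette to both views.

```bash
cat > fit.py <<'E'
from h import *
from scipy.optimize import minimize
def corners(x,y,z,yaw):
    a=yaw+np.pi/6+np.arange(6)*np.pi/3; r=.0265
    return np.array([[x+r*np.cos(t),y+r*np.sin(t),z+s] for s in(-.017,.017) for t in a])
def mask(im,P,c):
    h=cv2.cvtColor(im,cv2.COLOR_RGB2HSV); m=((h[...,0]>14)&(h[...,0]<30)&(h[...,1]>90)&(h[...,2]>60)).astype(np.uint8)
    u=proj(P,np.array(c)); w=np.zeros_like(m); cv2.circle(w,tuple(int(v) for v in u),60,1,-1); m*=w
    m=cv2.morphologyEx(m,cv2.MORPH_OPEN,np.ones((3,3)))
    return cv2.fillConvexPoly(np.zeros_like(m),cv2.convexHull(cv2.findNonZero(m)),1)
def cost(p,S,M):
    c=0
    for (im,P),m in zip(S,M):
        h=cv2.convexHull(proj(P,corners(*p)).T.astype(np.float32))
        r=np.zeros(m.shape,np.uint8); cv2.fillConvexPoly(r,np.round(h*16).astype(np.int32),1,shift=4)
        c+=(r!=m).sum()/m.sum()
    return c/len(S)
def fit(S,c):
    M=[mask(im,P,c) for im,P in S]; best=None
    for y in np.arange(6)*np.pi/18:
        s=np.array([*c,y]); sim=np.vstack([s]+[s+d for d in np.diag([.004,.004,.006,.15])])
        r=minimize(cost,s,(S,M),'Nelder-Mead',options=dict(initial_simplex=sim,xatol=1e-5,fatol=1e-5))
        if best is None or r.fun<best.fun: best=r
    return best
E
python3 - <<'E'
from fit import *
import pickle
S=pickle.load(open('S.pkl','rb'))
for s in (S,S[:1],S[1:]):
    r=fit(s,[.538,.262,.094]); print(r.x,np.degrees(r.x[3])%60,r.fun)
E
```

```text
[0.5372 0.261  0.0955 0.2871] 16.452298736793516 0.01386033290621232
[0.5371 0.2606 0.0948 0.281 ] 16.09759243017297 0.009503122454520771
[0.5374 0.2616 0.0941 0.2802] 16.05173247049539 0.007889009793253536
```

Fit: nut at (0.537, 0.261), centre z about 0.095, flats at 16.1° mod 60. I'll grasp it at yaw −133.9°, which leaves joint 7 about 257° of clockwise travel.

Run:
```python
from h import *
y=np.radians(-133.9); c=np.array([.5372,.2611])
q=inverse_kinematics(np.r_[c,.17],down(y)); print(np.array(q)); assert abs(q[6]-1.74)<.3
move_j(q); movel(np.r_[c,.097],down(y),speed=.1); pause(.2)
print(read_time_s(),read_qpos(),read_eef_pos(),read_ft_force(),read_ft_torque())
move_gripper(.06,25); print(read_ft_force())
move_gripper(.03,25); pause(.2)
print(read_time_s(),read_finger_gap(),read_grasp_force(),read_eef_pos(),np.degrees(yawof()),read_ft_force(),read_ft_torque())
snap('wrist','w2.png'); print(tip_of('wrist','marked_nut_center'))
```

```text
[-0.3026  0.3833 -0.2653  1.7879  0.1179  0.9859  1.7607]
8.775 [-0.3168  0.476  -0.2506  1.8293  0.1516  0.8531  1.735 ] [0.5378 0.2615 0.0979] [-0.0054 -0.2902  0.3201] [-0.0579  0.0098  0.0072]
[-0.4    -0.9061 -0.3373]
9.6167 0.0455301176522755 31.617091298103333 [0.5376 0.2607 0.0973] -133.91811023580058 [ 0.5666 -0.5591  4.028 ] [-0.2782  0.0282 -0.0402]
[{'at': [422.8, 82.9], 'confidence': 0.61}, {'at': [271.7, 280.3], 'confidence': 0.58}]
```

Run:
```python
from h import *
move_gripper(.03,45); pause(.1)
p=np.array([.5372,.2611,.097]); y=np.radians(-133.9)
print(read_grasp_force(),read_ft_force())
for k in range(6):
    y-=np.radians(4); q=inverse_kinematics(p,down(y)); move_j(q)
    f=read_ft_force(); print(round(read_time_s(),2),round(np.degrees(yawof()),2),read_eef_pos(),f,read_ft_torque(),round(read_finger_gap()*1e3,2))
    if f[2]>12 or np.hypot(f[0],f[1])>12: break
```

```text
49.617626667022705 [ 0.8859 -2.3454  3.2915]
10.28 -137.83 [0.5375 0.2613 0.0972] [ 0.8609 -1.6519  2.854 ] [-0.4031 -0.1518 -0.1314] 45.19
10.53 -141.76 [0.5373 0.2616 0.0972] [ 1.6055 -0.9338  3.7907] [-0.2002 -0.1475 -0.0283] 45.44
10.78 -145.74 [0.5373 0.2617 0.0972] [ 0.7219 -0.6979  2.4574] [-0.0258 -0.2102 -0.1336] 45.57
11.03 -149.73 [0.5374 0.2617 0.0972] [ 0.4865 -0.9224  2.6179] [ 0.0579 -0.1891 -0.0545] 45.41
11.28 -153.73 [0.5373 0.2616 0.0972] [ 0.8811 -0.2888  4.4052] [ 0.0674 -0.1814 -0.0488] 45.42
11.53 -157.73 [0.5372 0.2613 0.0972] [0.752  0.2188 5.4656] [ 0.0215 -0.0658 -0.0609] 45.54
```

Run:
```python
from h import *
p=np.array([.5372,.2611,.097]); y=np.radians(-157.9); up=0
for k in range(16):
    y-=np.radians(4); q=inverse_kinematics(p,down(y)); move_j(q)
    f=read_ft_force(); print(round(read_time_s(),2),round(np.degrees(yawof()),1),round(p[2],4),round(read_eef_pos()[2],4),f,round(read_ft_torque()[2],2),round(read_finger_gap()*1e3,2))
    if f[2]>9:
        up+=1; p[2]+=.001; move_j(inverse_kinematics(p,down(y))); pause(.05); print('  up',read_ft_force())
        if up==3: break
    if f[2]<-6 or f[2]>16 or np.hypot(f[0],f[1])>12: break
print(p,np.degrees(y),read_qpos())
```

```text
11.78 -161.8 0.097 0.0972 [-0.4064 -0.5979  5.8542] -0.13 45.48
12.03 -165.8 0.097 0.0975 [-0.7614 -0.7917  6.0716] -0.05 45.23
12.28 -169.8 0.097 0.0977 [ 0.7077 -0.0562  7.0452] -0.07 45.61
12.53 -173.8 0.097 0.0978 [-0.1089  0.0174  8.1447] -0.04 45.3
12.78 -177.8 0.097 0.0981 [-0.2174 -0.1991  7.8197] -0.15 45.6
13.03 178.2 0.097 0.0983 [-0.0108  0.2472  9.4049] -0.01 45.7
  up [-0.0185 -0.2542  6.18  ]
13.58 174.2 0.098 0.0985 [-0.3076  0.5275  7.9281] -0.0 45.27
13.83 170.2 0.098 0.0987 [0.4099 1.5061 7.504 ] -0.03 45.14
14.08 166.2 0.098 0.0989 [0.1031 1.3047 7.1981] -0.09 45.45
14.33 162.2 0.098 0.0991 [-0.1197  1.2534  6.791 ] -0.02 45.54
14.58 158.2 0.098 0.0994 [0.0891 0.6272 8.0833] 0.01 45.19
14.83 154.2 0.098 0.0995 [0.53   1.0476 8.1916] -0.03 45.33
15.08 150.2 0.098 0.0997 [0.5542 0.794  9.5527] -0.04 45.4
  up [1.7188 0.2871 7.0519]
15.63 146.2 0.099 0.1003 [0.9271 0.4294 7.9926] 0.01 45.15
15.88 142.2 0.099 0.1004 [ 1.1602 -0.5086  7.8042] 0.02 45.43
16.13 138.2 0.099 0.1007 [0.3755 0.0552 9.8759] -0.04 45.09
  up [2.3343 1.5772 5.7449]
[0.5372 0.2611 0.1   ] -221.9000000000001 [-0.5798  0.4578  0.071   1.8408 -0.0421  0.8409  0.3527]
```

Run:
```python
from h import *
p=np.array([.5372,.2611,.1012]); y=np.radians(-221.9)
move_j(inverse_kinematics(p,down(y))); pause(.1); print(read_eef_pos(),read_ft_force())
for k in range(26):
    y-=np.radians(4.5); p[2]+=.00022; q=inverse_kinematics(p,down(y)); move_j(q)
    f=read_ft_force(); print(round(read_time_s(),2),round(np.degrees(y),1),round(p[2],4),round(read_eef_pos()[2],4),f,round(read_ft_torque()[2],2),round(read_finger_gap()*1e3,2))
    if f[2]>4: p[2]+=.0003
    if f[2]<-6: p[2]-=.0004
    if abs(f[2])>13 or np.hypot(f[0],f[1])>12: break
print(p,np.degrees(y),read_qpos())
```

```text
[0.5377 0.2614 0.1012] [4.2815 2.1544 2.74  ]
17.03 -226.4 0.1014 0.1015 [2.6488 1.1755 3.0617] 0.04 45.4
17.28 -230.9 0.1016 0.1017 [3.1644 0.7424 2.3875] 0.07 45.48
17.53 -235.4 0.1019 0.102 [3.8991 0.8187 3.355 ] 0.04 45.69
17.78 -239.9 0.1021 0.1022 [3.5559 0.0655 5.3908] 0.05 45.25
18.03 -244.4 0.1026 0.1025 [ 3.3916 -1.0682  4.4253] 0.04 45.52
18.28 -248.9 0.1031 0.1028 [ 2.9578 -1.1547  4.2895] 0.01 45.28
18.53 -253.4 0.1036 0.1031 [ 3.8782 -1.9294  2.7802] 0.09 45.27
18.78 -257.9 0.1039 0.1034 [ 3.2781 -2.5095  1.689 ] 0.11 44.88
19.03 -262.4 0.1041 0.1038 [ 1.7616 -3.6489  2.4814] 0.04 45.08
19.28 -266.9 0.1043 0.1041 [ 2.7177 -2.4789  2.5945] 0.04 45.1
19.53 -271.4 0.1045 0.1043 [ 2.9443 -2.5778  3.6562] -0.01 45.53
19.78 -275.9 0.1047 0.1046 [ 2.7513 -3.693   2.6756] 0.06 45.4
20.03 -280.4 0.105 0.1049 [ 1.1498 -3.3904  3.9844] 0.05 45.54
20.28 -284.9 0.1052 0.1052 [ 2.3436 -4.6289  3.4498] 0.01 45.47
20.53 -289.4 0.1054 0.1054 [ 1.4469 -2.8968  2.9589] -0.02 45.59
20.78 -293.9 0.1056 0.1057 [ 1.2389 -2.9913  4.0924] 0.04 46.0
21.03 -298.4 0.1061 0.106 [ 0.2873 -3.1798  3.1449] -0.08 45.52
21.28 -302.9 0.1064 0.1062 [ 1.1128 -2.3413  2.9957] -0.1 45.56
21.53 -307.4 0.1066 0.1066 [ 0.8901 -1.7587  1.879 ] 0.0 45.54
21.78 -311.9 0.1068 0.1069 [ 1.7331 -1.8208  3.4055] 0.03 45.59
22.03 -316.4 0.107 0.1072 [ 0.6996 -0.0034  3.6608] -0.09 45.04
22.28 -320.9 0.1072 0.1074 [ 1.2909 -0.1375  3.4427] -0.04 45.26
22.53 -325.4 0.1075 0.1077 [1.5726 0.1114 2.2059] -0.03 45.67
22.78 -329.9 0.1077 0.1079 [1.1855 0.8032 3.3017] 0.02 45.39
23.03 -334.4 0.1079 0.1083 [0.898  0.85   4.1981] -0.08 45.31
23.28 -338.9 0.1084 0.1087 [1.9491 2.66   2.6377] 0.0 45.48
[0.5372 0.2611 0.1084] -338.9000000000006 [-0.9377  0.4913  0.5158  1.8558 -0.309   0.8726 -1.4709]
```

Run:
```python
from h import *
p=np.array([.5372,.2611,.1087]); y=np.radians(-338.9)
for k in range(5):
    y-=np.radians(4.5); p[2]+=.00025; move_j(inverse_kinematics(p,down(y)))
    f=read_ft_force(); print(round(np.degrees(y),1),round(read_eef_pos()[2],4),f)
for k in range(14):
    p[2]+=.0005; move_j(inverse_kinematics(p,down(y))); pause(.05)
    f=read_ft_force(); print('lift',round(p[2],4),round(read_eef_pos()[2],4),f)
    if f[2]<-9: 
        p[2]-=.0015; move_j(inverse_kinematics(p,down(y))); break
print(read_time_s(),p,np.degrees(y),read_qpos())
```

```text
-343.4 0.1091 [3.5746 2.1241 2.526 ]
-347.9 0.1094 [3.0299 2.1977 3.1197]
-352.4 0.1097 [4.1851 2.9749 1.8142]
-356.9 0.1101 [5.6241 2.4974 2.6727]
-361.4 0.1104 [5.1766 2.4413 2.8406]
lift 0.1104 0.1105 [4.7504 2.5053 1.3445]
lift 0.111 0.1106 [4.8828 2.3083 0.4027]
lift 0.1114 0.1108 [ 4.9311  2.5188 -1.0973]
lift 0.112 0.1111 [ 4.7778  2.3121 -0.7249]
lift 0.1124 0.1113 [ 4.9811  1.6308 -1.1151]
lift 0.113 0.1116 [ 4.25    0.2972 -3.4562]
lift 0.1134 0.1121 [ 5.2887 -0.4922 -6.009 ]
lift 0.114 0.1125 [ 4.1694 -1.2236 -5.4081]
lift 0.1144 0.1129 [ 5.367  -1.3781 -6.13  ]
lift 0.115 0.1133 [ 5.0848 -1.3455 -6.046 ]
lift 0.1154 0.1138 [ 5.1031 -1.7821 -6.7017]
lift 0.116 0.1143 [ 5.3619 -1.2409 -6.2869]
lift 0.1165 0.1148 [ 4.8576 -0.3244 -6.7761]
lift 0.117 0.1153 [ 5.1319 -1.7738 -6.5976]
28.7333 [0.5372 0.2611 0.117 ] -361.4000000000001 [-1.0111  0.5012  0.6127  1.8586 -0.3584  0.898  -1.824 ]
```

Run:
```python
from h import *
p=np.array([.5377,.2610,.117]); y=np.radians(-361.4)
move_j(inverse_kinematics(p,down(y))); pause(.05); print(read_eef_pos(),read_ft_force())
for k in range(20):
    f=read_ft_force(); p[:2]+=np.clip(f[:2]*5e-5,-3e-4,3e-4)
    p[2]+=.0015; move_j(inverse_kinematics(p,down(y)))
    f=read_ft_force(); print('lift',p,read_eef_pos(),f,round(read_finger_gap()*1e3,2))
    if f[2]<-11 or np.hypot(*f[:2])>12: break
print(read_time_s()); snap('side','s3.png'); a=cv2.imread('pics/s3.png'); cv2.imwrite('pics/v4.png',cv2.resize(a[180:350,220:400],None,fx=3,fy=3))
```

```text
[0.5362 0.2591 0.1158] [ 3.4997 -2.7215 -5.6883]
lift [0.5379 0.2609 0.1185] [0.5371 0.2604 0.1185] [ 0.4513 -2.8029 -2.8053] 45.65
lift [0.5379 0.2607 0.12  ] [0.5373 0.2624 0.1204] [-0.5541  0.4486 -2.2273] 45.27
lift [0.5379 0.2607 0.1215] [0.5376 0.2615 0.1217] [-0.3263  0.3221 -2.8546] 45.22
lift [0.5379 0.2608 0.123 ] [0.5379 0.2608 0.1231] [-0.4941 -0.1999 -1.9889] 45.4
lift [0.5378 0.2608 0.1245] [0.5379 0.2607 0.1247] [-0.1268  1.0212 -2.7872] 45.81
lift [0.5378 0.2608 0.126 ] [0.5379 0.2608 0.1261] [-0.042  -0.2426 -2.8099] 44.9
lift [0.5378 0.2608 0.1275] [0.538  0.2608 0.1277] [-0.0821 -0.2805 -2.2855] 45.37
lift [0.5378 0.2608 0.129 ] [0.5379 0.2608 0.1291] [ 0.5372 -0.1117 -2.7241] 45.68
lift [0.5378 0.2608 0.1305] [0.538  0.2608 0.1307] [-0.6999  0.6154 -2.9887] 45.58
lift [0.5378 0.2608 0.132 ] [0.5379 0.2609 0.1321] [ 0.1338  0.0671 -2.8134] 45.2
lift [0.5378 0.2608 0.1335] [0.5379 0.2608 0.1336] [-0.1328 -0.8439 -3.7629] 45.25
lift [0.5378 0.2608 0.135 ] [0.5379 0.2608 0.1352] [-0.4065 -0.8586 -1.7603] 45.66
lift [0.5378 0.2607 0.1365] [0.5379 0.2608 0.1366] [-0.0095 -0.0935 -3.6245] 45.44
lift [0.5378 0.2607 0.138 ] [0.5379 0.2608 0.1382] [ 0.1608 -0.2277 -3.0821] 45.04
lift [0.5378 0.2607 0.1395] [0.5379 0.2608 0.1397] [ 0.7082  0.8478 -2.7908] 45.41
lift [0.5378 0.2607 0.141 ] [0.5379 0.2608 0.1411] [-0.4087  0.0585 -3.5529] 45.34
lift [0.5378 0.2607 0.1425] [0.5379 0.2608 0.1426] [-1.0788  0.1695 -3.1881] 45.38
lift [0.5378 0.2608 0.144 ] [0.5379 0.2608 0.1442] [-0.4434  0.0032 -3.0015] 45.46
lift [0.5377 0.2608 0.1455] [0.5378 0.2608 0.1457] [-0.0332 -0.0329 -2.6097] 45.44
lift [0.5377 0.2608 0.147 ] [0.5379 0.2608 0.1472] [-0.5621 -0.0512 -2.0874] 45.61
34.0333
```

View pics/v4.png

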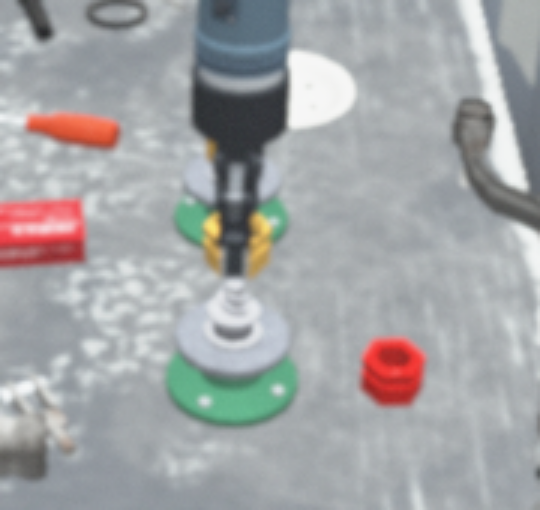

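The nut is off the spindle and held in the fingers at (297,262) in the full side picture. The reading of −2.9 N is just its weight. Next I carry it high to the dish and check the dish with the wrist camera.

Run:
```python
from h import *
movel([.5377,.2608,.21],speed=.12)
y=np.radians(-361.4-50); d=np.array([.507,-.226,.21])
q=inverse_kinematics(d,down(y)); print(np.array(q)); move_ptp(d,down(y)); pause(.15)
print(read_time_s(),read_eef_pos(),read_ft_force(),read_finger_gap())
im,P=snap('wrist','w5.png'); t=tip_of('wrist','dish'); print(t)
Pa=camera_params('top');Pb=camera_params('side')
if t: 
    print(tri([(P,t[0]['at']),(Pa,[347.6,241.5])]), onz(P,t[0]['at'],.0))
# rim ellipse from the clear start views: whitish blob
for P,f,c in((Pa,'t0.png',(348,242)),(Pb,'s0.png',(312,208))):
    a=cv2.imread('pics/'+f); h=cv2.cvtColor(a,cv2.COLOR_BGR2HSV); m=((h[...,1]<50)&(h[...,2]>165)).astype(np.uint8)
    m=cv2.morphologyEx(m,cv2.MORPH_CLOSE,np.ones((5,5))); n,l,s,ce=cv2.connectedComponentsWithStats(cv2.morphologyEx(m,cv2.MORPH_OPEN,np.ones((3,3))))
    k=l[c[1],c[0]]; e=cv2.fitEllipse(max(cv2.findContours((l==k).astype(np.uint8),0,1)[0],key=len)); print(k,s[k],e,onz(P,e[0],.013))
```

```text
[-0.5969  0.4772  1.1853  1.9063 -0.4984  1.0978 -1.6795]
36.6833 [ 0.5079 -0.2243  0.2098] [ 0.022  -0.3972 -2.2732] 0.04505391425133809
[{'at': [276.5, 192.6], 'confidence': 0.61}]
(array([ 0.5037, -0.2249,  0.0194]), np.float64(0.0002461365938629112)) [ 0.5006 -0.2217  0.    ]
12 [ 314  209   69   68 3664] ((348.0031433105469, 242.57960510253906), (66.62527465820312, 68.20033264160156), 129.1204071044922) [ 0.5018 -0.2266  0.013 ]
2 [  118     0   351   420 58025] ((294.8653259277344, 224.94203186035156), (319.0262451171875, 402.2665710449219), 167.02313232421875) [ 0.556  -0.1162  0.013 ]
```

View pics/w5.png

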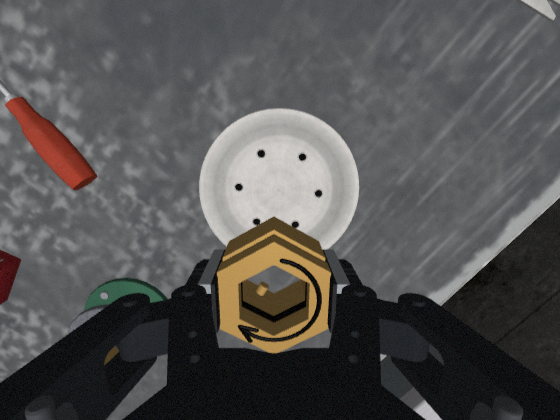

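The dish is clear below the held nut. Its hole pattern centres at pixel (279,189.5), and the top-view rim centre is (348,242.6).

Run:
```python
from h import *
P=camera_params('wrist');Pa=camera_params('top')
a=onz(P,[279,189.5],.002); b=onz(Pa,[348,242.6],.013); print(a,b,tri([(P,[279,189.5]),(Pa,[348,242.6])]))
d=(a[:2]+b[:2])/2; y=np.radians(-361.4-50)
f0=read_ft_force(); z=.034
movel(np.r_[d,z],down(y),speed=.1); pause(.2); print(read_time_s(),read_eef_pos(),read_ft_force(),f0)
f0=read_ft_force()
while z>.014:
    z-=.0007; move_j(inverse_kinematics(np.r_[d,z],down(y))); pause(.04)
    f=read_ft_force(); print(round(z,4),round(read_eef_pos()[2],4),f)
    if f[2]-f0[2]>3.5: break
print(read_time_s(),read_finger_gap())
```

```text
[ 0.5006 -0.2273  0.002 ] [ 0.5017 -0.2266  0.013 ] (array([ 0.5018, -0.2278,  0.0073]), np.float64(0.0005763666924012978))
38.8917 [ 0.5014 -0.227   0.0343] [ 0.4074 -0.9986 -3.2914] [-0.0172 -0.8036 -2.9028]
0.0333 0.0333 [-0.5479  0.3416 -3.2162]
0.0326 0.0326 [-0.3939  0.3198 -2.7387]
0.0319 0.0319 [-0.1598  0.638  -2.5142]
0.0312 0.0312 [ 0.4713 -0.0641 -2.5874]
0.0305 0.0305 [ 0.2869  0.454  -2.9792]
0.0298 0.0297 [ 0.9657  0.5835 -2.5954]
0.0291 0.0291 [-0.6369  0.4539 -3.1109]
0.0284 0.0284 [ 0.1411 -0.5509 -3.4846]
0.0277 0.0277 [ 0.5381  0.2943 -2.7684]
0.027 0.0269 [ 0.3894 -1.1748 -2.0192]
0.0263 0.0263 [-0.3965  0.2666 -2.9125]
0.0256 0.0256 [ 0.3098  0.6172 -2.8736]
0.0249 0.0249 [ 0.5096  0.3236 -2.4727]
0.0242 0.0242 [-0.2522  0.4695 -3.5146]
0.0235 0.0235 [-0.3197  0.0449 -2.6121]
0.0228 0.0227 [-0.4381 -0.0887 -3.3169]
0.0221 0.0221 [-0.0638  0.3936 -3.0144]
0.0214 0.0216 [-0.8117  0.1195 -0.4368]
0.0207 0.0216 [-1.886   1.6253  6.1647]
44.4333 0.04553414880779037
```

Run:
```python
from h import *
y=np.radians(-361.4-50); p=np.r_[.5011,-.2270,.0214]
move_j(inverse_kinematics(p,down(y))); pause(.1); print(read_ft_force())
move_gripper(.062); pause(.1); print(read_ft_force(),read_finger_gap())
movel(np.r_[p[:2],.08],speed=.06); movel(np.r_[p[:2],.2],speed=.15); pause(.1)
print(read_time_s(),read_ft_force(),read_finger_gap())
im,_=snap('wrist'); t,_=snap('top')
cv2.imwrite('pics/v6.png',np.hstack([cv2.resize(im,(400,300)),cv2.resize(t[120:330,80:360],(400,300))])[:,:,::-1])
```

```text
[-0.9509  0.3538  2.352 ]
[-0.3693 -0.0751 -0.0703] 0.06205718192897385
47.3667 [ 0.3504  0.1693 -0.3925] 0.06201655101930069
```

View pics/v6.png

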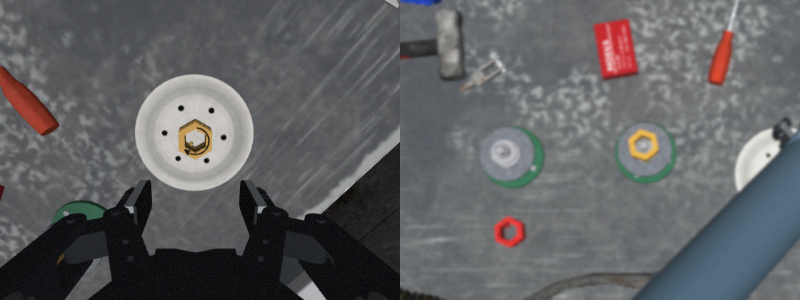

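The nut stands upright on the dish floor at wrist pixel (196,140) of the half picture. The left spindle is bare, and the plain nut and bystanders look untouched.

```bash
python3 -c "
from bench import *
print(sign_off(), read_time_s())"
```

```text
the job is handed in; nothing more can be done
the job is handed in; nothing more can be done
```

The job is handed in at about 47 s: the marked nut was unscrewed clockwise, followed as it climbed (under 10 N on its thread), lifted off and set down upright in the steel dish, with nothing else touched.

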